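# Record the empty dish and tare the balance

## Task

An empty weighing dish stands on the pan of the laboratory balance: lightly push the knobbed glass top cover of its draft shield fully shut, then tap the square print key so that the dish's own weight is recorded, and, when that key has come up again, tap the wide tare key beside it. Use light touches only: pick nothing up, press no other key, do not press any key while the cover is open, and leave the balance, the dish and the things standing round it where they are.

Things in the scene. Friction and masses are not known exactly. Their poses are not given: they have to be found in the camera images.
- balance: White laboratory balance, 330 (x) x 210 mm (y), 4.5 kg, loose on the bench. Origin at bench height under its centre; +x from its front to its back, +y to the operator's left. Low key panel in front (x -165 to -30 mm, 40 to 54 mm high, sloping 6 degrees), keys along x = -125 mm, display behind them; then the glass draft shield (x -20 to 150, y -90 to 90 mm, 188 mm high) round the pan.
- cover (a joint): Opening of the draft shield's glass top cover in m: 0 = fully shut against its rubber stop (gives 0.5 mm per N, springs back), up to 0.085 = slid back along the balance's +x. It slides in rails with about 1.2 N of friction and stays where it is left; pushing its knob towards the balance's front (-x) shuts it.
- cover_knob (a point): Centre, half-way up, of the black upright knob on the cover, 22 mm across and 23 mm high: its foot on the clear flat glass of the cover lies 11.5 mm below this point, its top 11.5 mm above. It moves with the cover. When shut it is at x = 5 mm, y = 0 of the balance.
- print_top (a point): Centre of the top face of the print key: the only square key, 20 x 20 mm, grey, third from the left in the row seen from the front. It stands 7 mm proud of the panel and goes down 4 mm, a little more on its rubber mat if pressed harder, square to the sloping panel.
- print_key (a joint): Depth in m by which the print key is pressed: 0 = up, 0.004 = fully down. It springs back; it needs 0.6 N to start and 4.6 N to be fully down, and counts as tapped beyond 0.002.
- tare_top (a point): Centre of the top face of the tare key: the wide bar key, 20 mm (balance's x) by 46 mm (balance's y), grey, rightmost in the row seen from the front, its centre 67 mm from that of the print key. It stands 7 mm proud of the panel and goes down 4 mm, a little more on its rubber mat if pressed harder.
- tare_key (a joint): Depth in m by which the tare key is pressed: 0 = up, 0.004 = fully down. Spring and tapping depth as for the print key.
- mode_key (a joint): Depth in m of the mode key, round, 18 mm across, second from the left, centre 47 mm to the left (+y) of the print key. Not to be pressed.
- power_key (a joint): Depth in m of the power key, round, 18 mm across, leftmost, centre 90 mm to the left (+y) of the print key. Not to be pressed.
- dish: Loose round aluminium weighing dish, 60 mm across and 16 mm high, standing on the pan inside the draft shield. Origin under its centre. To be left alone.
- jar: Loose white reagent jar with red cap, 54 mm across, 85 mm high, standing to the left of the balance. Origin under its centre. To be left alone.
- weight: Loose steel 200 g check weight with a head, 32 mm across, 54 mm high, standing to the right of the key panel. Origin under its centre. To be left alone.
- spatula: Loose steel laboratory spatula, 165 mm long, a 6 mm rod with a flat blade 12 mm wide at one end and a small scoop at the other, lying on the bench to the right of the balance. Origin on the bench at mid-length, its x along the tool. To be left alone.

How it is judged:
By the outcome, as a careful person would: the job done as asked, in the order asked, and still so for the second after the job is handed in, with the robot touching nothing.
It also fails if it takes over 54 s, if anything falls off the work surface, if the arm or the gripper's body presses on something with over 40 N, if the wrist force passes 120 N, or if a joint passes its speed limit or range.

## Robot

A 7-joint arm with a two-finger parallel gripper is mounted at the origin on the work surface. World frame = base frame: x ahead of the robot, y to its left, z up, the work surface at z = 0. Lengths are in mm, angles in rad, forces in N, time in s.
With the tool pointing down it reaches from about 400 to 875 mm from the base axis. Payload 6.5 kg.
Tool frame: the origin (TCP) lies on the front face of the gripper's body, between the roots of the fingers; the fingertips stand 64 mm ahead of it and the grasp point (between the pads) lies 45 mm ahead of it; z points along the fingers, x is the direction in which the jaws open and shut, and the axes are right-handed (so a half turn about z gives the same grasp; the last joint's range is limited). The gripper opens to 88 mm and grips with 3 to 60 N. Pads are 18 mm wide; open, the fingers measure 123 mm over their backs; the gripper's body (75 mm by 187 mm) begins 45 mm behind the grasp point.
Start: joints at [-1.396, 0.536, -0.004, 1.538, 0.003, 1.067, -0.071], TCP at [155.005, 631.24, 302.716] pointing down, gripper open.
Joint ranges: [-2.7, 2.7], [-0.37, 2.16], [-1.27, 1.26], [0.24, 2.4], [-1.31, 4.45], [0.19, 1.91], [-2.76, 2.76]. Speed limits (rad/s): [2.39, 2.39, 3.14, 3.14, 3.14, 3.14, 3.14].

## Interface

Orientations are given as a unit quaternion [w, x, y, z].
In Python, from workcell import env gives the robot as it stands.
- The arm moves only by the shell command python3 -m crank 'ROWS' [FORCE]. ROWS is JSON, one flat list of numbers, 7 for each row, row after row: the turn, a rotation vector about the tool's x, y, z in degrees, then the shift along the tool's x, y, z in m, then the opening, from -1 (shut) to 1 (fully open). In form: [rx, ry, rz, x, y, z, hand, rx, ry, rz, x, y, z, hand, ...]. A call has 1 to 20 rows; each row shifts and turns the commanded pose from where the row before left it, along the tool's axes as they then stand; what a row does not reach is not made up. A row lasts 1/12 s, in which the tool goes at most 41.7 mm and 7.16 degrees, less where a joint would pass 70% of its speed; a pose out of reach is approached as far as the arm can. A call with a gripper value outside its range is refused whole. The fingers move at their own pace and stop on an object; FORCE is the grip in N (left out, the last holds). Time passes only in rows, so rows that do not move let the fingers close. It gives the time, the measured TCP pose, the force and the opening at its end, in the units of the state.
- env.get_state(): the state, without advancing time (a new reading comes with each control period).
- env.read_camera(name): name is "scene" or "top"; returns the picture (384x512x3 uint8, red, green, blue); there is no depth.
- env.calibration(name): a dict with "intrinsics" (3x3 intrinsics, pixels), "D" ([k1, k2, p1, p2, k3] as OpenCV has them; the pictures are not rectified), "R" (3x3) and "t" (3): a world point X has camera coordinates R X + t. Camera axes: x right, y down, z forward; pixel columns grow to the right and rows downward; lengths in mm; the calibration is good to about 2 mm. A picture is of the moment at which its call begins. calibration takes no time and is no camera call.
- env.job_done(): hands the job in, once; it reports no verdict.
Trained networks look in the newest picture that a camera, given by its name, has taken for a name from the list of things; names that differ only in an ending like _2 or _b are one class to them, and where a whole thing is asked for, a point or a joint stands for the part that bears it (a point fixed in the world has none). Each returns a list of dicts, best first, with "score" (0 to 1); they miss things now and then, are a little off and sometimes report something else, mostly with a low value. They report only what shows in the picture. A call takes as long as a camera call.
- env.search_frame(camera, thing): "location" ([row, column] in pixels, amid what is visible of it).
The state is a dict: "time_s": time; "joint_positions": joint angles; "joint_velocities": joint speeds; "joint_torque": joint torques, N m; "tcp_pos": TCP position; "eef_rot": TCP orientation; "contact_force": force on the tool from outside, world axes, zero at the start; "torque": the same for the moment, N m; "width": finger opening in mm.
Only numpy, scipy, OpenCV 4.12 (cv2) and the standard library are available. Lean on these libraries where they do the work, as an engineer would, in place of code of your own. Each camera call takes 0.05 s, during which the arm holds its last target. There are 200 camera calls.

## Working session

There is one attempt and no reset: what is moved stays moved. The work goes in short steps, Python scripts to look and compute and a shell command to move; the robot and the scene stay as the last step left them, time stands still between calls to the robot, and variables do not carry over. Pictures are saved under pics/ and viewed, about 8 in all and at most 12, crops included, and the job is handed in when it is done.

```bash
mkdir -p pics; python3 - <<'E'
from workcell import env
import cv2,numpy as np
for n in("scene","top"):
    im=env.read_camera(n); cv2.imwrite(f"pics/{n}0.png",cv2.resize(im[:,:,::-1],(800,600),interpolation=cv2.INTER_CUBIC))
    c=env.calibration(n); print(n,c)
    for t in("balance","cover_knob","print_top","tare_top","mode_key","power_key","jar","weight","spatula","dish"):
        print(t,[(np.round(d["location"],1).tolist(),round(d["score"],2)) for d in env.search_frame(n,t)[:3]])
print(env.get_state())
E
```

```text
scene {'intrinsics': array([[416.52783728,   0.        , 257.96308496],
       [  0.        , 416.52783728, 193.27441646],
       [  0.        ,   0.        ,   1.        ]]), 'D': array([-0.13430139,  0.        ,  0.        ,  0.        ,  0.        ]), 'R': array([[-0.83712283, -0.5467291 , -0.01768214],
       [-0.41462179,  0.65526876, -0.63143616],
       [ 0.35681108, -0.52125823, -0.77522623]]), 't': array([490.85812586, 299.82390255, 715.77159178])}
balance [([190.1, 272.5], 0.89), ([245.8, 331.0], 0.52), ([146.5, 230.9], 0.31)]
cover_knob [([145.1, 232.2], 0.77)]
print_top [([212.5, 346.4], 0.6)]
tare_top [([246.8, 331.7], 0.68), ([191.3, 347.8], 0.61)]
mode_key [([230.9, 332.9], 0.38)]
power_key []
jar [([273.2, 257.8], 0.89), ([229.0, 334.8], 0.24)]
weight [([159.7, 340.8], 0.83)]
spatula []
dish [([177.8, 265.4], 0.63), ([191.4, 269.7], 0.46)]
top {'intrinsics': array([[387.58052503,   0.        , 248.54535084],
       [  0.        , 387.58052503, 188.06260999],
       [  0.        ,   0.        ,   1.        ]]), 'D': array([-0.0462732,  0.       ,  0.       ,  0.       
[... 606 characters left out ...]
618035,  0.53638978, -0.00441464,  1.53790564,  0.00259234,
        1.06727143, -0.07121647]), 'joint_velocities': array([-7.11069863e-04,  4.59979885e-04,  5.23572767e-04,  1.06337741e-03,
        7.67514248e-05, -4.79813804e-04,  1.20645142e-03]), 'joint_torque': array([-1.09871437e-04, -5.70891917e+01,  9.90005471e-01, -2.51913536e+01,
       -5.60838659e-02,  1.08417220e-02,  7.65791611e-06]), 'tcp_pos': array([155.00861311, 631.2438013 , 302.72016918]), 'eef_rot': array([-5.15809517e-06,  7.86913912e-01,  6.17062797e-01,  1.65682413e-05]), 'contact_force': array([-0.29741911, -0.57867844, -0.65621988]), 'torque': array([-0.01227911,  0.03924573,  0.06573256]), 'width': 88.2578599790266}
```

View pics/scene0.png

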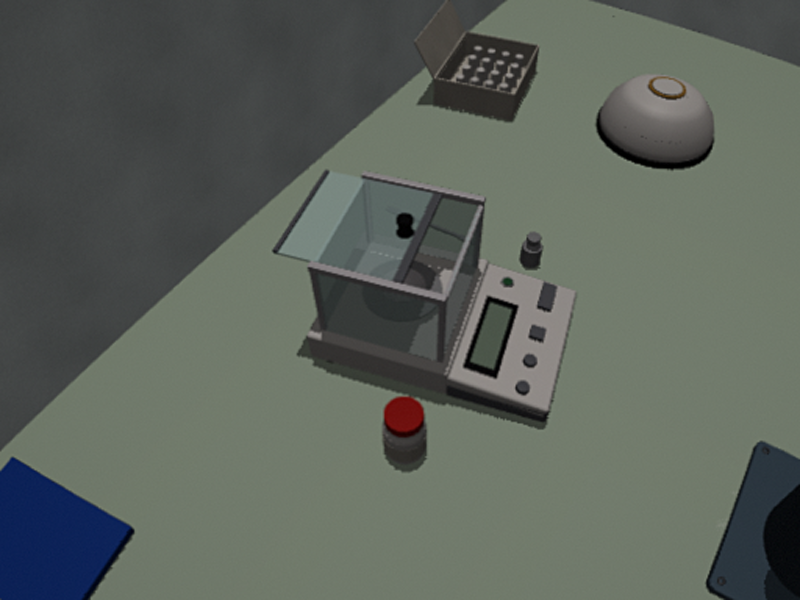

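View pics/top0.png

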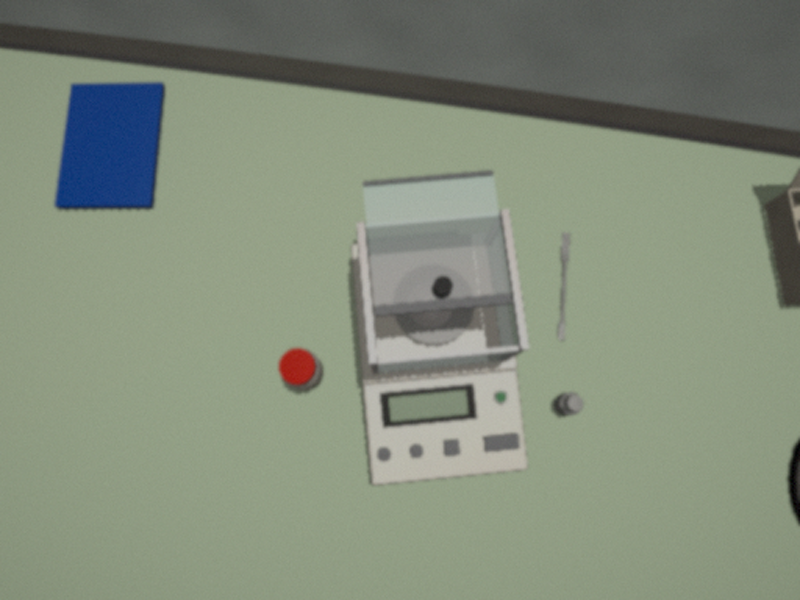

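Scene view: cover open (knob at about 404,225), keys at tare (547,297), print (537,333), mode (530,361), power (522,387). Top view: knob (442,287), keys tare (501,442), print (452,447), mode (416,451), power (384,454); the jar is left, the weight and spatula right.

```bash
cat > h.py <<'E'
from workcell import env
import cv2,numpy as np
from scipy.optimize import least_squares
def proj(n,P):
    c=env.calibration(n)
    return cv2.projectPoints(np.float64(P).reshape(-1,1,3),cv2.Rodrigues(c["R"])[0],c["t"],c["intrinsics"],c["D"])[0].reshape(-1,2)
def cen(im,g,r,thr):
    g=np.array(g)/1.5625; x,y=np.round(g).astype(int)
    p=cv2.cvtColor(im,cv2.COLOR_RGB2GRAY)[y-r:y+r+1,x-r:x+r+1].astype(float)
    t=(np.percentile(p,3)+np.percentile(p,thr))/2
    n,l,s,c=cv2.connectedComponentsWithStats((p<t).astype(np.uint8)); k=l[r,r]
    if k==0: k=1+np.argmax(s[1:,4])
    w=(t-p).clip(0)*(l==k); yy,xx=np.mgrid[:2*r+1,:2*r+1]
    return np.array([x-r+(w*xx).sum()/w.sum(), y-r+(w*yy).sum()/w.sum()]),s[k,4]
E
cat > fit.py <<'E'
from h import *
G={"scene":dict(tare=(547,296),print=(537,332),mode=(530,360),power=(522,387),knob=(404,225)),
"top":dict(tare=(501,442),print=(452,447),mode=(416,451),power=(384,454),knob=(442,287))}
off=dict(tare=-67,print=0,mode=47,power=90)
obs={}
for n in G:
    im=env.read_camera(n)
    for k,g in G[n].items():
        r=12 if k=="tare" else 8
        p,a=cen(im,g,r,80); obs[n,k]=p; print(n,k,np.round(p,1),np.array(g)/1.5625,a)
def pts(q):
    bx,by,th,yp,op,zk,z=q
    d={k:(-125,yp+o,z-2) for k,o in off.items()}   # blob includes the sides of the key
    d["knob"]=(5+op,0,zk)
    R=np.array([[np.cos(th),-np.sin(th),0],[np.sin(th),np.cos(th),0],[0,0,1]])
    return {k:R@v+[bx,by,0] for k,v in d.items()}
def res(q):
    P=pts(q); r=[(proj(n,P[k])[0]-obs[n,k]) for n,k in obs]
    return np.r_[np.ravel(r),(q[5]-200)/3,(q[6]-51.2)/1,(q[4]-50)/50]
s=least_squares(res,[560,0,0.1,0,50,200,51]);q=s.x
print(np.round(q,3)); print(np.round(s.fun,1))
for k,v in pts(q).items(): print(k,np.round(v,1))
for n in G: # each camera alone at known heights
    for k in G[n]:
        z=pts(q)[k][2]; t=least_squares(lambda a:proj(n,[a[0],a[1],z])[0]-obs[n,k],pts(q)[k][:2]).x; print(n,k,np.round(t,1))
c,s_=np.cos(q[2]),np.sin(q[2])
B=lambda x,y,z:[q[0]+c*x-s_*y,q[1]+s_*x+c*y,z]
for n in G:
    im=cv2.resize(env.read_camera(n)[:,:,::-1],None,fx=3,fy=3,interpolation=cv2.INTER_CUBIC)
    for L in ([(-165,105,40),(-165,-105,40),(-30,-105,54),(-30,105,54)],[(-20,90,188),(-20,-90,188),(150,-90,188),(150,90,188)]):
        cv2.polylines(im,[np.int32(proj(n,[B(*v) for v in L])*3+1)],True,(0,0,255),1)
    for v in pts(q).values(): cv2.circle(im,tuple(np.int32(proj(n,v)[0]*3+1)),3,(0,255,0),1)
    a=proj(n,B(0,0,100))[0]*3; x,y=int(a[0])-200,int(a[1])-290
    cv2.imwrite(f"pics/{n}1.png",im[max(y,0):y+580,x:x+400] )
cv2.imwrite("pics/fit.png",np.hstack([cv2.resize(cv2.imread(f"pics/{n}1.png"),(400,580)) for n in G]))
E
python3 fit.py
```

```text
scene tare [349.4 190.4] [350.08 189.44] 170
scene print [343.2 213.5] [343.68 212.48] 88
scene mode [338.5 231. ] [339.2 230.4] 61
scene power [333.8 248.4] [334.08 247.68] 67
scene knob [258.7 144.2] [258.56 144.  ] 153
top tare [320.3 282.8] [320.64 282.88] 231
top print [288.3 286.2] [289.28 286.08] 101
top mode [265.8 288.3] [266.24 288.64] 60
top power [245.2 290.3] [245.76 290.56] 61
top knob [282.5 183.9] [282.88 183.68] 135
[ 5.42685e+02 -4.41470e+01  2.45000e-01 -4.97000e+00  5.34490e+01
  1.98940e+02  5.07930e+01]
[ 0.2 -0.5  0.2 -0.4  0.1 -0.2  0.2 -0.4  0.3 -0.3 -0.2 -0.  -0.2 -0.2
 -0.3 -0.  -0.5  0.  -0.3 -0.2 -0.4 -0.4  0.1]
tare [ 438.9 -144.3   48.8]
print [422.6 -79.3  48.8]
mode [411.2 -33.7  48.8]
power [400.8   8.   48.8]
knob [599.4 -30.  198.9]
scene tare [ 438.6 -142.7]
scene print [422.6 -78.2]
scene mode [411.2 -33.1]
scene power [400.7   9. ]
scene knob [599.4 -29. ]
top tare [ 438.9 -144.7]
top print [422.3 -79.8]
top mode [411.3 -34.4]
top power [400.9   7.1]
top knob [599.2 -30.5]
```

View pics/fit.png

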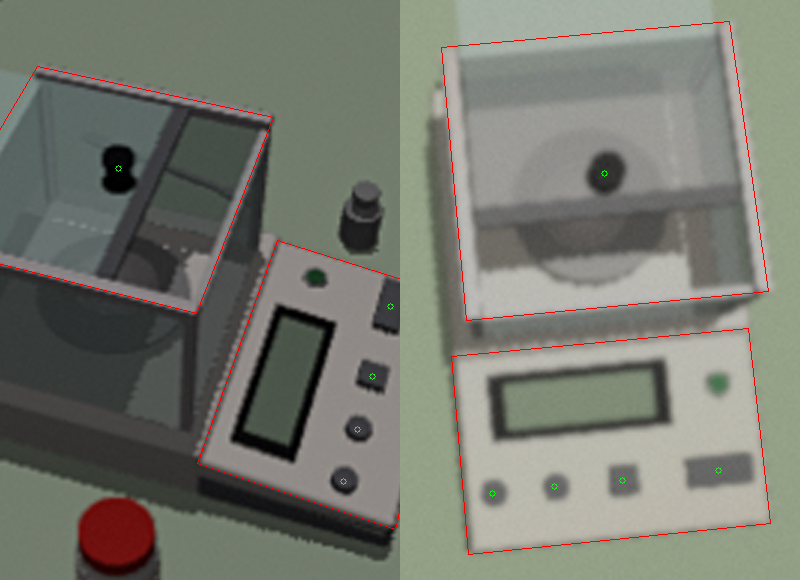

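The fit overlays both views well: balance at (543, −44), yaw 14.0°, cover open about 53 mm, residuals at most 0.5 px. I'll rotate the tool x-axis onto balance y, shut the jaws and go behind the knob.

```bash
python3 -m crank '[0,0,-6.95,0,0,0,-1, 0,0,-6.95,0,0,0,-1, 0,0,-6.95,0,0,0,-1, 0,0,-6.95,0,0,0,-1, 0,0,0,-0.0357,0.0145,0,-1, 0,0,0,-0.0357,0.0145,0,-1, 0,0,0,-0.0357,0.0145,0,-1, 0,0,0,-0.0357,0.0145,0,-1, 0,0,0,-0.0357,0.0145,0,-1, 0,0,0,-0.0357,0.0145,0,-1, 0,0,0,-0.0357,0.0145,0,-1, 0,0,0,-0.0357,0.0145,0,-1, 0,0,0,-0.0357,0.0145,0,-1, 0,0,0,-0.0357,0.0145,0,-1, 0,0,0,-0.0357,0.0145,0,-1]' 20
cat > where.py <<'E'
from h import *
from scipy.spatial.transform import Rotation as Ro
s=env.get_state(); w=s["eef_rot"]; R=Ro.from_quat([*w[1:],w[0]])
c,n=np.cos(.245),np.sin(.245); B=np.array([[c,n,0],[-n,c,0],[0,0,1]])
tip=s["tcp_pos"]+64*R.as_matrix()[:,2]
b=lambda p:np.round(B@(np.array(p)-[542.7,-44.15,0]),1)
print("t",s["time_s"],"tcp",np.round(s["tcp_pos"],1),"tip in balance",b(tip),"axes(bal cols)\n",np.round(B@R.as_matrix(),3),"\nF bal",np.round(B@s["contact_force"],2),"w",round(s["width"],1))
E
python3 where.py
```

```text
time_s: 2.55
tcp_pos: [405.7, 287.2, 303.1]
eef_rot: [0.0, 0.616, 0.788, 0.0]
contact_force: [0.2, 0.2, -0.5]
width: 0.4
t 2.55 tcp [405.7 287.2 303.1] tip in balance [-52.5 354.7 239.1] axes(bal cols)
 [[ 0.001  1.     0.001]
 [ 1.    -0.001  0.   ]
 [ 0.     0.001 -1.   ]] 
F bal [ 0.28  0.19 -0.54] w 0.4
```

```bash
python3 -m crank '[0,0,0,-0.0355,0.0146,0,-1, 0,0,0,-0.0355,0.0146,0,-1, 0,0,0,-0.0355,0.0146,0,-1, 0,0,0,-0.0355,0.0146,0,-1, 0,0,0,-0.0355,0.0146,0,-1, 0,0,0,-0.0355,0.0146,0,-1, 0,0,0,-0.0355,0.0146,0,-1, 0,0,0,-0.0355,0.0146,0,-1, 0,0,0,-0.0355,0.0146,0,-1, 0,0,0,-0.0355,0.0146,0,-1, 0,0,0,0,0,0.01,-1, 0,0,0,0,0,0.01,-1, 0,0,0,0,0,0,-1]' >/dev/null
python3 where.py; python3 - <<'E'
from h import *
im=env.read_camera("scene")[60:260,180:400]; im2=env.read_camera("top")[90:290,190:410]
cv2.imwrite("pics/c.png",cv2.resize(np.hstack([im,im2])[:,:,::-1],(800,364),interpolation=cv2.INTER_CUBIC))
E
```

```text
t 3.6333 tcp [630.9 -19.4 280.1] tip in balance [ 91.3   2.8 216.1] axes(bal cols)
 [[ 0.     1.    -0.004]
 [ 1.    -0.     0.002]
 [ 0.002 -0.004 -1.   ]] 
F bal [-0.    0.9   0.16] w 0.4
```

View pics/c.png

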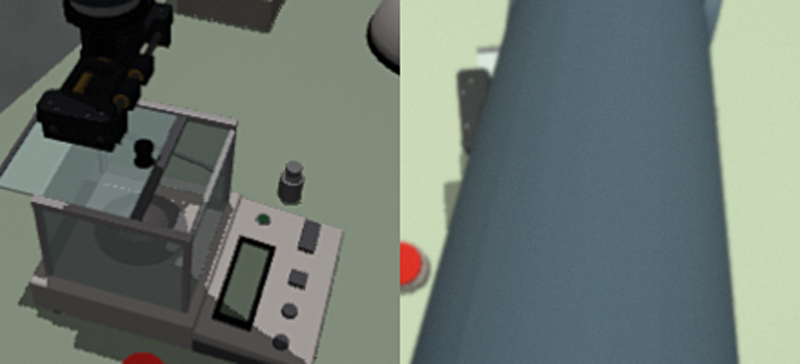

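Scene view: gripper body at about (85,120) behind the free-standing knob (143,152); the arm hides the top view. Descending 20 mm, then starting the push.

```bash
python3 -m crank '[0,0,0,-0.0028,0,0.007,-1, 0,0,0,0,0,0.007,-1, 0,0,0,0,0,0.006,-1, 0,0,0,0,0,0,-1, 0,0,0,0,0,0,-1]' >/dev/null
python3 where.py
python3 -m crank '[0,0,0,0,-0.003,0,-1, 0,0,0,0,-0.004,0,-1, 0,0,0,0,-0.004,0,-1, 0,0,0,0,-0.004,0,-1, 0,0,0,0,-0.004,0,-1, 0,0,0,0,-0.004,0,-1, 0,0,0,0,0,0,-1]' >/dev/null
python3 where.py
```

```text
t 4.15 tcp [632.7 -22.7 262.2] tip in balance [ 92.4  -1.  198.2] axes(bal cols)
 [[ 0.     1.    -0.001]
 [ 1.    -0.     0.   ]
 [ 0.    -0.001 -1.   ]] 
F bal [-0.25  0.23 -0.31] w 0.6
t 4.7333 tcp [610.1 -28.9 262.9] tip in balance [ 69.   -1.5 198.9] axes(bal cols)
 [[ 0.001  1.    -0.   ]
 [ 1.    -0.001  0.   ]
 [ 0.    -0.    -1.   ]] 
F bal [0.37 0.33 0.36] w 0.6
```

```bash
python3 -m crank '[0,0,0,0,-0.004,0,-1, 0,0,0,0,-0.004,0,-1, 0,0,0,0,-0.004,0,-1, 0,0,0,0,-0.004,0,-1]' >/dev/null
python3 where.py
python3 - <<'E'
from h import *
im=env.read_camera("scene")[80:240,190:390]
cv2.imwrite("pics/d.png",cv2.resize(im[:,:,::-1],(700,560),interpolation=cv2.INTER_CUBIC))
E
```

```text
t 5.0667 tcp [595.  -32.6 262.9] tip in balance [ 53.6  -1.5 198.9] axes(bal cols)
 [[ 0.001  1.     0.   ]
 [ 1.    -0.001 -0.   ]
 [-0.     0.    -1.   ]] 
F bal [ 1.78 -1.14  0.86] w 0.4
```

View pics/d.png

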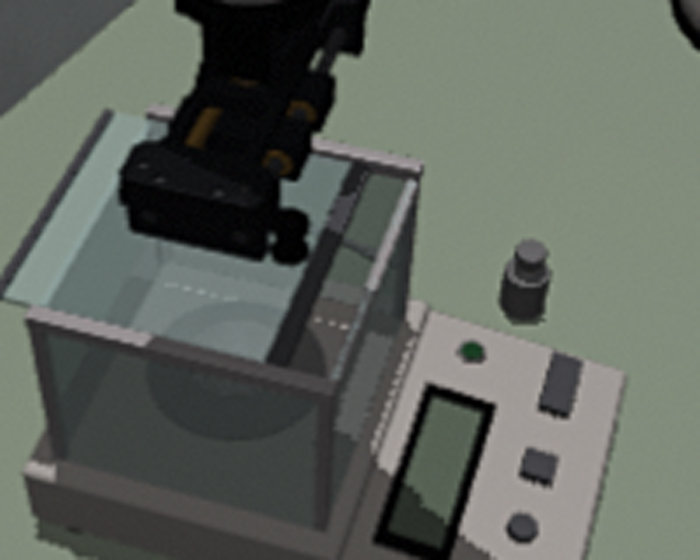

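The knob (290,235) is at the gripper and the cover's front bar has moved forward, so the push works. Continuing.

```bash
python3 -m crank '[0,0,0,0,-0.004,0,-1, 0,0,0,0,-0.004,0,-1, 0,0,0,0,-0.004,0,-1, 0,0,0,0,-0.004,0,-1, 0,0,0,0,-0.004,0,-1, 0,0,0,0,-0.002,0,-1, 0,0,0,0,0,0,-1, 0,0,0,0,0,0,-1]' >/dev/null
python3 where.py|grep -v "^ \["
python3 -m crank '[0,0,0,0,-0.001,0,-1, 0,0,0,0,-0.001,0,-1,0,0,0,0,0,0,-1,0,0,0,0,0,0,-1]' >/dev/null
python3 where.py|grep -v "^ \["
python3 -m crank '[0,0,0,0,-0.001,0,-1, 0,0,0,0,-0.001,0,-1,0,0,0,0,0,0,-1,0,0,0,0,0,0,-1]' >/dev/null
python3 where.py|grep -v "^ \["
```

```text
t 5.7833 tcp [573.5 -37.8 262.6] tip in balance [ 31.4  -1.3 198.6] axes(bal cols)
F bal [ 1.53  0.59 -0.16] w 0.4
t 6.1167 tcp [571.9 -38.1 262.6] tip in balance [ 29.8  -1.2 198.6] axes(bal cols)
F bal [ 0.51 -0.28 -0.7 ] w 0.3
t 6.45 tcp [569.9 -38.7 262.6] tip in balance [ 27.6  -1.3 198.6] axes(bal cols)
F bal [ 0.78 -0.61 -0.83] w 0.3
```

```bash
for i in 1 2; do python3 -m crank '[0,0,0,0,-0.001,0,-1,0,0,0,0,0,0,-1,0,0,0,0,0,0,-1]' >/dev/null
python3 where.py|grep -v "^ \["; done
python3 -m crank '[0,0,0,0,-0.0007,0,-1,0,0,0,0,0,0,-1,0,0,0,0,0,0,-1]' >/dev/null
python3 where.py|grep -v "^ \["
```

```text
t 6.7 tcp [568.9 -38.9 262.7] tip in balance [ 26.7  -1.3 198.7] axes(bal cols)
F bal [ 1.7   0.1  -1.08] w 0.5
t 6.95 tcp [568.2 -39.1 262.8] tip in balance [ 26.   -1.3 198.8] axes(bal cols)
F bal [ 2.36 -0.06 -1.65] w 0.9
t 7.2 tcp [567.6 -39.3 262.8] tip in balance [ 25.4  -1.3 198.8] axes(bal cols)
F bal [ 3.42  0.13 -2.36] w 0.2
```

```bash
python3 -m crank '[0,0,0,0,-0.001,0,-1,0,0,0,0,0,0,-1,0,0,0,0,0,0,-1]' >/dev/null
python3 where.py|grep -v "^ \["
python3 -m crank '[0,0,0,0,0.003,0,-1,0,0,0,0,0.005,0,-1,0,0,0,0,0.007,0,-1,0,0,0,0,0.005,0,-1,0,0,0,0,0,-0.02,-1,0,0,0,0,0,-0.03,-1,0,0,0,0,0,-0.03,-1,0,0,0,0,0,-0.01,-1,0,0,0,0,0,0,-1]' >/dev/null
python3 where.py
```

```text
t 7.45 tcp [566.7 -39.5 262.8] tip in balance [ 24.5  -1.3 198.8] axes(bal cols)
F bal [ 5.17  0.31 -3.76] w 0.8
t 8.2 tcp [587.3 -35.  355.6] tip in balance [ 45.8  -2.  291.6] axes(bal cols)
 [[ 0.001  1.     0.005]
 [ 1.    -0.001 -0.001]
 [-0.001  0.005 -1.   ]] 
F bal [-0.16  0.11 -0.07] w 0.5
```

```bash
python3 -m crank '[0,0,0,-0.003,-0.034,0,-1,0,0,0,0,-0.034,0,-1,0,0,0,0,-0.034,0,-1,0,0,0,0,-0.034,0,-1,0,0,0,0,-0.034,0,-1,0,0,0,0,0,0,-1,0,0,0,0,0,0,-1]' >/dev/null
python3 where.py
python3 - <<'E'
from h import *
im=env.read_camera("scene")[80:280,180:390]
cv2.imwrite("pics/e.png",cv2.resize(im[:,:,::-1],(630,600),interpolation=cv2.INTER_CUBIC))
E
```

```text
t 8.7833 tcp [419.9 -79.2 351.7] tip in balance [-127.7   -4.1  287.7] axes(bal cols)
 [[ 0.002  1.    -0.002]
 [ 1.    -0.002  0.001]
 [ 0.001 -0.002 -1.   ]] 
F bal [ 0.76  0.28 -0.43] w 0.6
```

View pics/e.png

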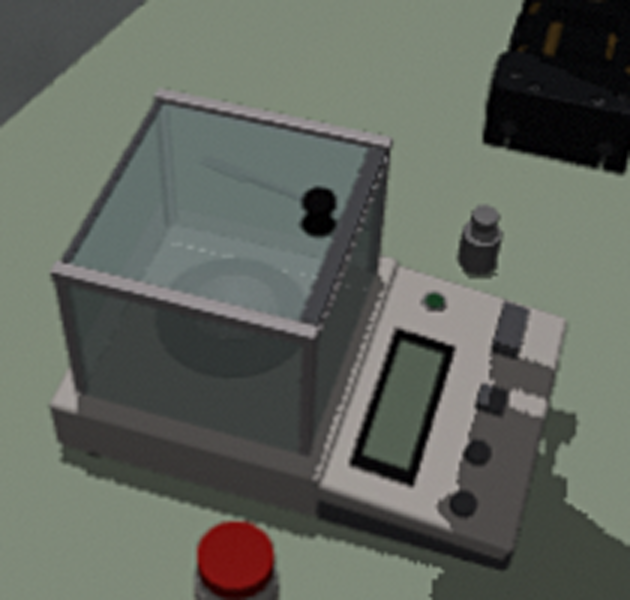

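Cover looks fully shut (knob at 318,212, no rear overhang). Checking knob and key pixels numerically against the fit.

```bash
cat > chk.py <<'E'
from h import *
im=env.read_camera("scene"); c,s=np.cos(.245),np.sin(.245)
B=lambda x,y,z:[542.7+c*x-s*y,-44.15+s*x+c*y,z]
for k,P in dict(knob0=(5,0,198.9),power=(-125,85,48.8),mode=(-125,42,48.8),print=(-125,-5,48.8),tare=(-125,-72,48.8)).items():
    g=proj("scene",B(*P))[0]; o,a=cen(im,g*1.5625,10 if k=="knob0" else 8,80); print(k,"exp",np.round(g,1),"obs",np.round(o,1),a, "px per 10mm x",np.round(proj("scene",B(P[0]+10,P[1],P[2]))[0]-g,1))
E
python3 chk.py
```

```text
knob0 exp [285.9 150.1] obs [285.9 150.4] 160 px per 10mm x [-5.1 -1.2]
power exp [334. 248.] obs [333.8 247.8] 65 px per 10mm x [-4.9 -1.3]
mode exp [338.6 230.8] obs [338.6 230.6] 62 px per 10mm x [-4.8 -1.3]
print exp [343.4 213.2] obs [344.2 213.7] 193 px per 10mm x [-4.6 -1.2]
tare exp [349.6 189.8] obs [348.9 191.6] 157 px per 10mm x [-4.5 -1.1]
```

Cover shut to within about 1 mm, balance unmoved. Descending over the print key and tilting 6°.

```bash
python3 -m crank '[0,0,0,-0.001,-0.006,0.03,-1,0,0,0,0,0,0.038,-1,0,0,0,0,0,0.038,-1,0,0,0,0,0,0.038,-1,0,0,0,0,0,0.038,-1,0,0,0,0,0,0.026,-1,-6,0,0,0,0,0,-1,0,0,0,0,0,0,-1,0,0,0,0,0,0,-1]' >/dev/null
python3 where.py
```

```text
t 9.6333 tcp [415.7 -81.4 144. ] tip in balance [-125.7   -5.3   80.4] axes(bal cols)
 [[ 0.002  0.995  0.101]
 [ 1.    -0.002  0.001]
 [ 0.001  0.101 -0.995]] 
F bal [ 0.63 -1.16 -0.41] w 0.5
```

```bash
python3 -m crank '[0,0,0,0,-0.002,0.01,-1,0,0,0,0,0,0.01,-1,0,0,0,0,0,0.004,-1,0,0,0,0,0,0,-1,0,0,0,0,0,0,-1]' >/dev/null
python3 where.py|grep -v "^ \["
python3 - <<'E'
from h import *
im=env.read_camera("scene")[140:280,280:420]
cv2.imwrite("pics/f.png",cv2.resize(im[:,:,::-1],(560,560),interpolation=cv2.INTER_CUBIC))
E
```

```text
t 10.05 tcp [417.5 -80.9 121.3] tip in balance [-123.7   -5.3   57.6] axes(bal cols)
F bal [-0.37 -0.69  0.12] w 0.4
```

View pics/f.png

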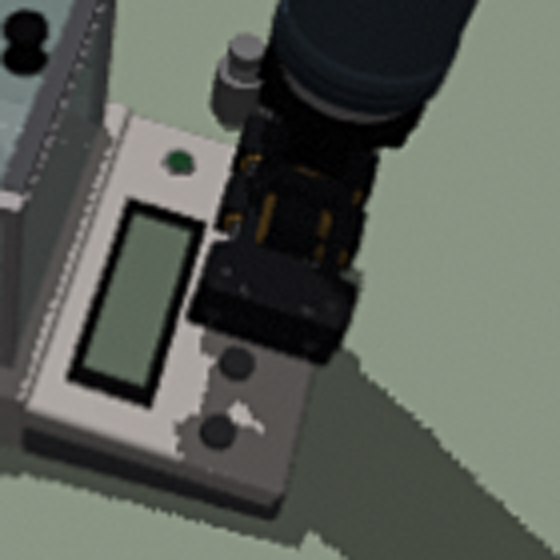

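Gripper body sits over the print key; power (217,432) and mode (237,362) are clear. Creeping down while watching the force.

```bash
for i in 1 2; do python3 -m crank '[0,0,0,0,0,0.002,-1,0,0,0,0,0,0,-1,0,0,0,0,0,0,-1]' >/dev/null
python3 where.py|grep -v "^ \["; done
for i in 1 2 3 4; do python3 -m crank '[0,0,0,0,0,0.001,-1,0,0,0,0,0,0,-1,0,0,0,0,0,0,-1]' >/dev/null
python3 where.py|grep -v "^ \["; done
```

```text
t 10.35 tcp [416.9 -81.1 118.9] tip in balance [-124.3   -5.3   55.2] axes(bal cols)
F bal [-1.12  1.2   0.38] w 0.7
t 10.6 tcp [416.8 -81.  116.6] tip in balance [-124.4   -5.3   52.9] axes(bal cols)
F bal [-1.2   0.06 -1.13] w 0.8
t 10.85 tcp [417.  -81.  115.6] tip in balance [-124.2   -5.3   52. ] axes(bal cols)
F bal [0.39 0.52 0.19] w 0.3
t 11.1 tcp [417.2 -81.  114.7] tip in balance [-124.    -5.4   51.1] axes(bal cols)
F bal [ 0.18 -0.64  1.03] w -0.1
t 11.35 tcp [417.3 -81.  113.7] tip in balance [-123.9   -5.4   50.1] axes(bal cols)
F bal [-0.24 -0.35  2.52] w 0.2
t 11.6 tcp [417.4 -81.  112.7] tip in balance [-123.8   -5.4   49.1] axes(bal cols)
F bal [ 0.54 -0.14  2.59] w 0.8
```

```bash
python3 -m crank '[0,0,0,0,0,0.0012,-1,0,0,0,0,0,0,-1,0,0,0,0,0,0,-1]' >/dev/null
python3 where.py|grep -v "^ \["; python3 -m crank '[0,0,0,0,0,0.0003,-1,0,0,0,0,0,0,-1]' >/dev/null
python3 where.py|grep -v "^ \["
```

```text
t 11.85 tcp [417.5 -81.  111.5] tip in balance [-123.7   -5.3   47.9] axes(bal cols)
F bal [-1.05  0.19  3.03] w 0.3
t 12.0167 tcp [417.5 -81.  111.2] tip in balance [-123.7   -5.4   47.6] axes(bal cols)
F bal [-0.41 -0.09  3.92] w 0.5
```

Print pressed about 3.4 mm (3.9 N). Releasing, lifting clear and moving above tare.

```bash
python3 -m crank '[0,0,0,0,0,-0.006,-1,0,0,0,0,0,-0.012,-1,0,0,0,0,0,-0.012,-1,0,0,0,-0.0333,0,0,-1,0,0,0,-0.0333,0,0,-1,0,0,0,0,0,0,-1,0,0,0,0,0,0.012,-1,0,0,0,0,0,0.009,-1,0,0,0,0,0,0,-1,0,0,0,0,0,0,-1]' >/dev/null
python3 where.py; python3 chk.py | head -4
```

```text
t 12.85 tcp [ 432.1 -145.2  119.7] tip in balance [-125.3  -71.1   56. ] axes(bal cols)
 [[-0.     0.995  0.103]
 [ 1.    -0.     0.001]
 [ 0.001  0.103 -0.995]] 
F bal [0.23 0.39 0.85] w 0.1
knob0 exp [285.9 150.1] obs [285.9 150.4] 160 px per 10mm x [-5.1 -1.2]
power exp [334. 248.] obs [333.8 248.4] 67 px per 10mm x [-4.9 -1.3]
mode exp [338.6 230.8] obs [339.8 228.6] 150 px per 10mm x [-4.8 -1.3]
print exp [343.4 213.2] obs [343.3 212.8] 207 px per 10mm x [-4.6 -1.2]
```

```bash
python3 -m crank '[0,0,0,0,0,0.002,-1,0,0,0,0,0,0.002,-1,0,0,0,0,0,0,-1,0,0,0,0,0,0,-1]' >/dev/null
python3 where.py|grep -v "^ \["; 
for i in 1 2 3 4; do python3 -m crank '[0,0,0,0,0,0.001,-1,0,0,0,0,0,0,-1,0,0,0,0,0,0,-1]' >/dev/null
python3 where.py|grep -v "^ \["; done
```

```text
t 13.2333 tcp [ 433.1 -145.5  116.2] tip in balance [-124.2  -71.8   52.6] axes(bal cols)
F bal [ 0.53 -0.   -0.37] w 0.2
t 13.4833 tcp [ 433.2 -145.6  115.2] tip in balance [-124.1  -71.9   51.6] axes(bal cols)
F bal [ 0.44  0.36 -0.05] w 0.2
t 13.7333 tcp [ 433.3 -145.6  114.2] tip in balance [-124.   -71.9   50.6] axes(bal cols)
F bal [-0.11 -0.28  1.63] w 0.5
t 13.9833 tcp [ 433.4 -145.6  113.2] tip in balance [-124.   -71.9   49.6] axes(bal cols)
F bal [-0.85 -0.11  1.92] w 0.2
t 14.2333 tcp [ 433.5 -145.6  112.2] tip in balance [-123.8  -71.9   48.6] axes(bal cols)
F bal [-0.19 -0.07  3.57] w 0.7
```

```bash
python3 -m crank '[0,0,0,0,0,0.001,-1,0,0,0,0,0,0,-1,0,0,0,0,0,0,-1]' >/dev/null
python3 where.py|grep -v "^ \["
python3 -m crank '[0,0,0,0,0,-0.006,-1,0,0,0,0,0,-0.015,-1,0,0,0,0,0,-0.03,-1,0,0,0,0,0,-0.04,-1,0,0,0,0,0,-0.04,-1,0,0,0,0,0,-0.04,-1,0,0,0,-0.03,0,-0.02,-1,0,0,0,-0.03,0,0,-1,0,0,0,-0.04,0,0,-1,0,0,0,-0.04,0,0,-1,0,0,0,-0.04,0,0,-1,0,0,0,-0.04,0,0,-1,0,0,0,0,0,0,-1,0,0,0,0,0,0,-1]' >/dev/null
python3 where.py|grep -v "^ \["; python3 chk.py
python3 - <<'E'
from h import *
im=env.read_camera("scene")[90:290,180:390]; im2=env.read_camera("top")[100:310,160:380]
cv2.imwrite("pics/g.png",np.hstack([cv2.resize(i[:,:,::-1],(400,381),interpolation=cv2.INTER_CUBIC) for i in(im,im2)]))
E
```

```text
t 14.4833 tcp [ 433.6 -145.6  111.2] tip in balance [-123.7  -71.9   47.6] axes(bal cols)
F bal [-0.27  0.67  4.31] w 0.5
t 15.65 tcp [ 466.7 -365.9  300.7] tip in balance [-145.2 -293.7  237. ] axes(bal cols)
F bal [ 0.65  1.05 -0.66] w 0.3
knob0 exp [285.9 150.1] obs [285.9 150.4] 159 px per 10mm x [-5.1 -1.2]
power exp [334. 248.] obs [333.8 248.4] 67 px per 10mm x [-4.9 -1.3]
mode exp [338.6 230.8] obs [338.5 231. ] 61 px per 10mm x [-4.8 -1.3]
print exp [343.4 213.2] obs [343.2 213.5] 87 px per 10mm x [-4.6 -1.2]
tare exp [349.6 189.8] obs [349.3 190.6] 155 px per 10mm x [-4.5 -1.1]
```

View pics/g.png

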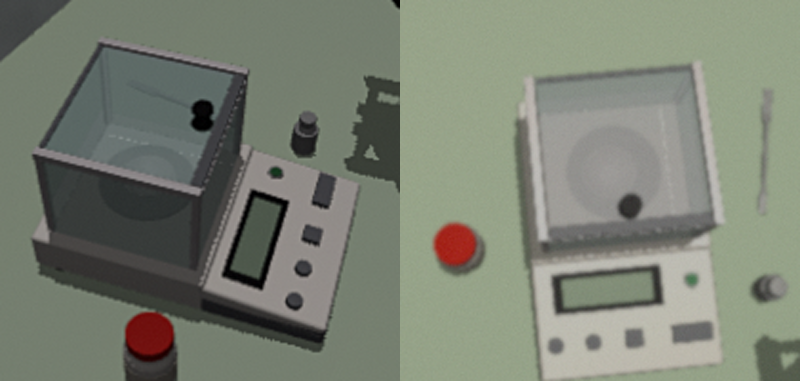

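Both views show the cover shut, keys up, and the balance, jar, weight and spatula in place, with the arm well clear.

```bash
python3 -c "
from workcell import env
print(env.job_done())"
```

```text
the job is handed in; nothing more can be done
None
```

I did the three touches in the order asked and handed the job in at about 16 s of the 54 s allowed.

- **Cover:** I pushed the knob from behind until the rubber stop gave about 5 N, then backed off. The knob then sat within about 1 mm of its calculated shut position, and it was still there at the end.
- **Print key:** I pressed it about 3.4 mm (3.9 N) with a tool tilted 6° to match the panel, then lifted clear before going on.
- **Tare key:** I pressed it about 3.5 mm (4.3 N), then lifted the arm away to the right.

**Last checks:** The balance, keys and knob matched the first fit to within 1 px in the scene camera. Both pictures showed the jar, weight and spatula standing clear. I judged those three, and the dish, by eye only.

The key depths come from the fingertip height and the force, because the joints cannot be read directly. The force readings carried about 0.7 N of noise. I did not see the print key come up in a picture before pressing tare. The gripper had been off it for about a second, and it looked up in the final pictures.

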